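# Dock an instrument module behind its lip stop

## Task

Draw the bolt at the side of the docking ramp fully back, then push the white instrument module gently (never with more than 15 N) up the ramp and over the lip until its rear edge drops behind the lip and it lies level in the bed. Leave the bolt drawn and do not disturb the other things on the table.

Things in the scene. Friction and masses are not known exactly. Their poses are not given: they have to be found in the camera images.
- module: White sheet-metal instrument module, plain closed box 90 long (x) x 95 wide (y) x 55 high, vents on top, 0.55 to 0.9 kg, smooth (friction about 0.3). Too wide to grasp: pushed on its rear (-x) face, nearest the robot. Origin at centre of underside, x towards the ramp, z up. Starts on the table, front edge 14 to 26 short of the toe, up to 4 off the middle line, 0.1 rad askew.
- dock: Aluminium docking ramp fixed to the table. Origin at table height, middle of the ramp's toe; x up the ramp, y left, z up. Ramp rises straight from x=0, height 0, to x=75, height 16, then a level top to the lip. Side rails 105 apart inside, 6 thick, 34 high, x=15 to 250; at their near ends wings 62 long flare out by 0.25 rad. Pushing takes 2 to 10 N.
- ramp_top (a point): Middle of the ramp's upper end (dock x=75, height 16). The level top goes on to the far edge of the steel lip, 20 to 48 beyond this point: lip, bed and buffer are set as one, unmeasured, so feel or look for it. There the bed's level floor lies 6 lower (height 10). Docked, the module's origin is at height 10, 45 to 48.5 beyond the lip's edge.
- bed_point (a point): A point on the middle line over the bed's near part (dock x=125, height 10). At its far end the bed ends in a black rubber buffer on a steel wall. From the lip's edge to the buffer is 93.5, so the docked module has 3.5 of free play. The buffer is springy, about 4 N per mm, and bottoms out after 6 mm: a rising push means that the module has reached it.
- bolt (a joint): Travel (m) of the round steel bolt, 12 diameter, axis 28 above the table, that comes through the left rail at dock x=45 and bars the ramp. 0 = shut, its tip near the ramp's middle; slides along dock +y to 0.06 = fully back, clear of the lane. Starts at 0 to 0.008. 3 N of friction; stays where it is left.
- bolt_grip (a point): Grip point on the bolt's upright black square knob, 16 x 16 and 62 high, sides parallel to the dock's axes; the point is 62 above the table, 20 below the knob's top, on its middle. With the bolt shut it lies at dock x=45, y=95 and moves along dock +y with the bolt. The outer bracket stands at dock y=173, 42 high.
- lens_post: Bystander: lens mount on a post, 48 diameter foot, about 100 high. Origin under its foot.
- bare_post: Bystander: bare black post, 48 diameter foot, 90 high. Origin under its foot.
- driver: Bystander: screwdriver lying on the table, 150 long along its x. Origin at its underside.
- junction: Bystander: white box 75 x 45 x 28. Origin under its centre.
- sensor: Bystander: dark round puck, 60 diameter, 22 high. Origin under its centre.
- optic_case: Bystander: flat grey case 60 x 60 x 20. Origin under its centre.
Things that resemble listed ones, but are neither listed nor needed, are in the scene too. What is shaped like the module but orange or red is not meant.

How it is judged:
On the way, in this order (a step that is already met when the one before it is completed fails the run):
1. the bolt is drawn fully back (over 50 mm) (value of joint bolt above 0.05 m), for 0.2 s.
2. the module has dropped behind the lip and lies level in the bed (z of module in the frame of dock between 0.0075 and 0.0125 m and angle between module's own z axis and vertical below 0.025 rad and x of module in the frame of dock above 0.12 m), for 0.2 s.
At the end, for the whole second after the job is handed in: The module lies level (within 0.025 rad) on the bed behind the lip (underside 7.5 to 12.5 mm above the table, more than 120 mm up from the ramp's toe), at rest, and the bolt is still drawn more than 50 mm (all of step 2 and value of joint bolt above 0.05 m and linear speed of module below 0.01 m/s); the robot touches nothing.
It fails at once if the robot pushes the module with more than 15 N (contact force between any of the fingers, the arm and module above 15 N).
It fails at once if another thing on the table is moved more than 30 mm (distance of any of lens_post, bare_post, driver, junction, sensor, optic_case from where it was at the start of the episode above 0.03 m).
It also fails if it takes over 70 s, if anything falls off the work surface, if the arm or the gripper's body presses on something with over 40 N, if the wrist force passes 120 N, or if a joint passes its speed limit or range.

## Robot

A 6-joint arm with a two-finger parallel gripper is mounted at the origin on the work surface. World frame = base frame: x ahead of the robot, y to its left, z up, the work surface at z = 0. Lengths are in m, angles in rad, forces in N, time in s.
With the tool pointing down it reaches from about 0.35 to 0.775 m from the base axis. Payload 5.5 kg.
Tool frame: the origin (TCP) lies at the centre of the arm's flange, where the gripper is bolted on; the fingertips stand 173 mm ahead of it and the grasp point (between the pads) lies ctrl.pinch_z ahead of it (ctrl.pinch_z is the distance from the TCP to the grasp point, in m); x points along the fingers, y is the direction in which the jaws open and shut, and the axes are right-handed (so a half turn about x gives the same grasp; the last joint's range is limited). The gripper opens to 85 mm and grips with 20 to 120 N. Pads are 22 mm wide; open, the fingers measure 114 mm over their backs; the gripper's body (76 mm by 85 mm) begins 54 mm behind the grasp point. The pads swing forward as they close: fully open they stand 13 mm farther back than shut.
Start: joints at [1.181, 0.313, 0.046, 1.304, 0, 1.431], TCP at [0.142, 0.557, 0.405] pointing down, gripper open.
Joint ranges: [-2.76, 2.76], [-0.86, 1.69], [-1.03, 1.26], [-2.2, 2.34], [-1.47, 1.5], [-3.14, 3.14]. Speed limits (rad/s): [2.57, 2.57, 3.14, 3.14, 3.14, 3.14].

## Interface

Orientations are given as a unit quaternion [w, x, y, z].
In Python, from bench import ctrl gives the robot as it stands. The module is installed in compiled form; this text tells all that it offers.
- The arm moves only by the tool apply_moves, never from a script. Its argument "series" is a list of rows, each a list of 6 numbers: the shift along the tool's x, y, z in mm, then the turn, a rotation vector about the tool's x, y, z in degrees. A call has 1 to 10 rows; each row is the pose to reach, as a shift and turn from the pose commanded when the call began, along the tool's axes at that moment; what a row does not reach only later rows make up. A row lasts 1/10 s, in which the tool goes at most 50 mm and 8.59 degrees, less where a joint would pass 70% of its speed; a pose out of reach is approached as far as the arm can. A call with a gripper value outside its range is refused whole. "hand" is the finger opening in mm, from 0 to 85.4, set as the call begins (left out, the last holds). The fingers move at their own pace and stop on an object; "squeeze" is the grip in N (left out, the last holds). Time passes only in rows, so rows that repeat a pose let the fingers close. It gives the time, the measured TCP pose, the force and the opening at its end, in the units of the state.
- ctrl.read_state(): the state, without advancing time (a new reading comes with each control period).
- ctrl.get_image(name): name is "scene" or "top" or "wrist"; returns a dict with "pixels" (420x560x3 uint8, red, green, blue), "depth" (420x560 float32, m along the optical axis (not along the pixel's ray), 0 where there is no reading), "fx", "fy", "cx", "cy" (pixels), "extrinsics" (4x4, takes a point from world to camera coordinates). Camera axes: x right, y down, z forward; pixel columns grow to the right and rows downward; lengths in m; the calibration is good to about 2 mm. The wrist camera is an equidistant fisheye: a pixel r from the principal point sees the ray r / f radians off the axis. A picture is of the moment at which its call begins.
- ctrl.sign_off(): hands the job in, once; it reports no verdict.
The state is a dict: "time": time; "qpos": joint angles; "qd": joint speeds; "joint_efforts": joint torques, N m; "ee_pos": TCP position; "orientation": TCP orientation; "contact_force": force on the tool from outside, world axes, zero at the start; "torque": the same for the moment, N m; "width": finger opening in m.
Only numpy, scipy, OpenCV 4.12 (cv2) and the standard library are available. Lean on these libraries where they do the work, as an engineer would, in place of code of your own. Each camera call takes 0.05 s, during which the arm holds its last target. There are 200 camera calls.

## Working session

There is one attempt and no reset: what is moved stays moved. The work goes in short steps, Python scripts to look and compute and a tool call to move; the robot and the scene stay as the last step left them, time stands still between calls to the robot, and variables do not carry over. Pictures are saved under pics/ and viewed, about 8 in all and at most 12, crops included, and the job is handed in when it is done.

Besides the shell and the picture viewer there is one more tool, called as name(argument=value, ...), one argument or row to a line, values as JSON. apply_moves: Moves the arm, as the interface text tells. Its arguments: {"type":"object","properties":{"series":{"type":"array"},"hand":{"type":"number"},"squeeze":{"type":"number"}},"required":["series"]}

```bash
mkdir -p pics
cat > h.py <<'E'
import numpy as np, cv2
from bench import ctrl
from scipy.spatial.transform import Rotation as R
def grab(n):
    im=ctrl.get_image(n); np.savez(f'{n}.npz',**im); return im
def load(n): return dict(np.load(f'{n}.npz'))
def cloud(im):
    d=im['depth'];h,w=d.shape;u,v=np.meshgrid(np.arange(w),np.arange(h))
    p=np.stack([(u-im['cx'])/im['fx']*d,(v-im['cy'])/im['fy']*d,d],-1)
    E=im['extrinsics'];P=(p-E[:3,3])@E[:3,:3]; P[d==0]=np.nan; return P
def st():
    s=ctrl.read_state();q=s['orientation'];M=R.from_quat([q[1],q[2],q[3],q[0]]).as_matrix()
    return s,np.array(s['ee_pos']),M
E
python3 - <<'E'
from h import *
s,p,M=st();print(s,ctrl.pinch_z);print(M.round(3))
for n in('top','scene'):
    im=grab(n);cv2.imwrite(f'pics/{n}1.png',im['pixels'][:,:,::-1]);print(im['fx'],im['cx'],im['extrinsics'].round(3))
E
```

```text
{'time': 0.0, 'qpos': array([1.18141623e+00, 3.14040355e-01, 4.49832339e-02, 1.30360219e+00,
       8.69484931e-06, 1.43121310e+00]), 'qd': array([ 0.00124561,  0.00026037,  0.00143016, -0.00019909, -0.00132243,
        0.00193227]), 'joint_efforts': array([-1.00772239e-03, -4.80624640e+01,  2.98535228e+01,  1.93637505e-02,
       -1.97053550e-04,  3.40580743e-05]), 'ee_pos': array([0.14207019, 0.55697635, 0.40378758]), 'orientation': array([ 0.7014232 ,  0.0874521 ,  0.70177349, -0.08872201]), 'contact_force': array([-0.03274087,  0.89706088,  0.33996599]), 'torque': array([ 0.01991107, -0.06418756,  0.03413683]), 'width': 0.08528996939074698} 0.1547
[[-0.001  0.247  0.969]
 [-0.002  0.969 -0.247]
 [-1.    -0.002 -0.   ]]
518.3539773334855 279.42557019063446 [[ 0.007 -1.     0.006  0.036]
 [-0.996 -0.007 -0.093  0.563]
 [ 0.093 -0.005 -0.996  1.268]
 [ 0.     0.     0.     1.   ]]
469.602867405479 274.6041842015333 [[-0.456  0.89   0.016  0.223]
 [ 0.705  0.373 -0.603 -0.346]
 [-0.542 -0.263 -0.798  1.62 ]
 [ 0.     0.     0.     1.   ]]
```

View pics/top1.png

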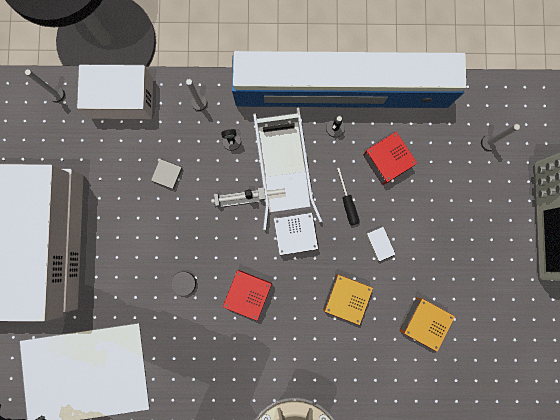

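View pics/scene1.png

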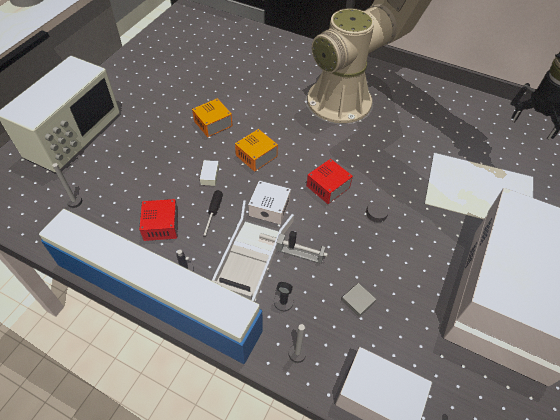

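Top view: the white module is at (296,234), the dock runs up from it to the buffer at (279,126), and the bolt's knob is at about (249,196) with its bracket at (215,201). Lookalikes for the module are red at (248,295) and (390,157), orange at (348,300) and (428,324), and the small white junction at (380,244). I choose the white box at (296,234), directly in front of the ramp. For the knob, the black posts at (231,138) and (336,126) are lookalikes; I choose the one on the bolt rod.

Run:
```python
from h import *
im=load('top');P=cloud(im);px=im['pixels']
c=px[95:265,200:340];cv2.imwrite('pics/crop1.png',cv2.resize(c,None,fx=3.5,fy=3.5,interpolation=cv2.INTER_CUBIC)[:,:,::-1])
Z=P[...,2];hsv=cv2.cvtColor(px,cv2.COLOR_RGB2HSV)
print('table z',np.nanmedian(Z[330:380,150:250]))
def sub(r0,r1,c0,c1,m):
    k=np.zeros(Z.shape,bool);k[r0:r1,c0:c1]=1;return k&m
m=sub(205,262,265,325,(Z>.048)&(Z<.062))
q=P[m][:,:2].astype(np.float32);r=cv2.minAreaRect(q*1000);print('module',r,np.median(P[m][:,2]),m.sum())
k=sub(180,212,225,262,(Z>.066));print('knob',k.sum(),P[k].mean(0),P[k].min(0),P[k].max(0))
# rails: top z~.034
for nm,a in(('L',(125,185,250,275)),('R',(125,185,292,315))):
    t=sub(*a,(Z>.028)&(Z<.040));q=P[t][:,:2].astype(np.float32)
    l=cv2.fitLine(q,cv2.DIST_HUBER,0,.01,.01).ravel();print(nm,t.sum(),l,np.arctan2(l[1],l[0]),q.min(0),q.max(0))
```

```text
table z -0.0009696261148204896
module ((516.2530517578125, 0.5320625305175781), (90.30220031738281, 94.8768539428711), 9.46722412109375) 0.053782289544956265 1420
knob 45 [0.61145664 0.11598997 0.07912185] [0.60388013 0.10860762 0.07110703] [0.619119   0.1233848  0.08569875]
L 166 [0.99112105 0.13296257 0.6995351  0.08670899] 0.1333575 [0.64001906 0.05496573] [0.7920162  0.10304382]
R 148 [ 0.9877136   0.1562752   0.70082575 -0.02445754] 0.15691838 [ 0.64125085 -0.03594923] [0.7923103  0.00726479]
```

View pics/crop1.png

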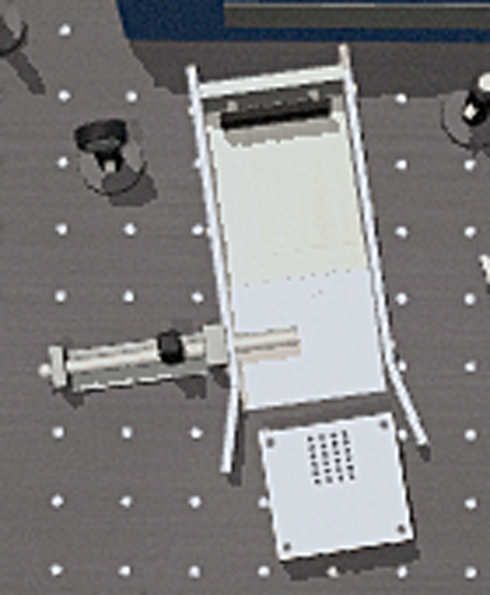

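The crop confirms it: a plain white module with vents in front of the ramp, and a black square knob at crop (171,346) on the rod, with the bolt tip in the lane. The visible colour change at crop row ~275 is the likely lip. The fitted dock yaw is about 0.145, and I'll push the bolt out by its knob with the closed fingers.

```bash
cat >> h.py <<'E'
YAW=0.145; O=np.array([.5809,.0137]); U=np.array([np.cos(YAW),np.sin(YAW)]); N=np.array([-U[1],U[0]])
def w2d(p): d=np.asarray(p)[...,:2]-O; return np.stack([d@U,d@N],-1)
def go(x,y,tip,yaw=YAW):
    "shift/turn to put fingertip at dock x,y (m), height tip; jaws along dock y"
    s,p,M=st(); t=np.r_[O+x*U+y*N,tip+.173]
    T=np.array([[0,-np.sin(yaw),np.cos(yaw)],[0,np.cos(yaw),np.sin(yaw)],[-1,0,0]])
    print('go mm',(M.T@(t-p)*1000).round(1),'deg',np.degrees(R.from_matrix(M.T@T).as_rotvec()).round(2))
def where():
    s,p,M=st();print('t',round(s['time'],2),'dock tip mm',(w2d(p+M[:,0]*.173)*1000).round(1),'z',((p+M[:,0]*.173)[2]*1000).round(1),'jaw yaw off',round(np.degrees(np.arctan2(-M[0,1],M[1,1])-YAW),2),'F',(np.array(s['contact_force'])[:2]@np.c_[U,N]).round(2),s['contact_force'].round(2),'w',round(s['width'],4))
E
python3 - <<'E'
from h import *
where();go(.045,.064,.15)
im=load('top');P=cloud(im);D=w2d(P);Z=P[...,2]*1000
k=(abs(D[...,1])<.035)
for x in range(0,260,6):
    m=k&(abs(D[...,0]*1000-x)<3); print(x,np.nanmedian(Z[m]).round(1),np.median(im['pixels'][m],0),end=' | ')
E
```

```text
t 0.1 dock tip mm [-355.8  600.8] z 230.9 jaw yaw off -22.62 F [0.15 0.04] [ 0.14  0.06 -0.33] w 0.0853
go mm [  81.3 -341.4  576.4] deg [-22.62  -0.03   0.09]
  return np.nanmean(a, axis, out=out, keepdims=keepdims)
  return _methods._mean(a, axis=axis, dtype=dtype,
  ret = um.true_divide(
```

apply_moves(
  series=[
    [0,-341,576,-22.6,0,0],
    [0,-341,576,-22.6,0,0],
    [0,-341,576,-22.6,0,0],
    [0,-341,576,-22.6,0,0],
    [0,-341,576,-22.6,0,0],
    [0,-341,576,-22.6,0,0],
    [0,-341,576,-22.6,0,0],
    [0,-341,576,-22.6,0,0],
    [0,-341,576,-22.6,0,0],
    [0,-341,576,-22.6,0,0],
  ],
  hand=0,
  squeeze=40,
)

```text
time: 1.1
ee_pos: [0.4922, 0.2073, 0.4045]
orientation: [0.705, -0.051, 0.705, 0.051]
contact_force: [1.3, 0.5, -0.4]
width: 0.0
```

```bash
python3 -c "
from h import *
where();go(.045,.064,.10)"
```

```text
t 1.1 dock tip mm [-59.9 204.4] z 231.5 jaw yaw off -0.03 F [1.35 0.33] [ 1.29  0.52 -0.38] w 0.0
go mm [ 131.4 -140.3  105. ] deg [-0.03 -0.02 -0.01]
```

apply_moves(
  series=[
    [0,-140,105,0,0,0],
    [0,-140,105,0,0,0],
    [0,-140,105,0,0,0],
    [0,-140,105,0,0,0],
    [50,-140,105,0,0,0],
    [100,-140,105,0,0,0],
    [131,-140,105,0,0,0],
    [131,-140,105,0,0,0],
    [131,-140,105,0,0,0],
  ],
)

```text
time: 2.0
ee_pos: [0.6151, 0.0857, 0.2737]
orientation: [0.705, -0.051, 0.706, 0.051]
contact_force: [0.2, -0.0, 0.0]
width: -0.0002
```

```bash
python3 -c "
from h import *
where();go(.045,.064,.054)
im=grab('scene');c=im['pixels'][170:320,190:370];cv2.imwrite('pics/s2.png',cv2.resize(c,None,fx=4,fy=4)[:,:,::-1])"
```

```text
t 2.0 dock tip mm [44.  66.3] z 100.7 jaw yaw off -0.02 F [ 0.22 -0.04] [ 0.22 -0.01  0.03] w -0.0002
go mm [46.7 -2.3  0.8] deg [-0.02 -0.08 -0.02]
```

View pics/s2.png

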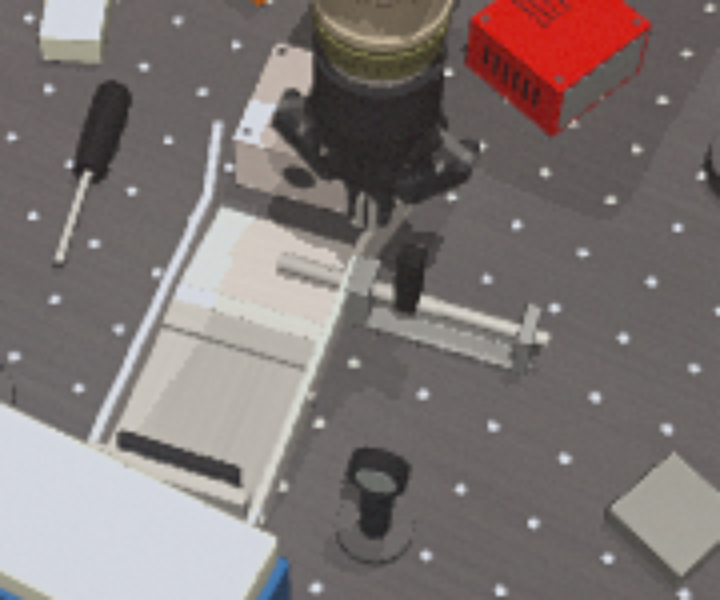

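The picture shows the closed fingers at crop (370,215) hovering over the rail, just inboard of the knob at (410,280), with the lip line visible at (235,345). Descending, then sliding outward.

apply_moves(
  series=[
    [25,-2,1,0,0,0],
    [46,-2,1,0,0,0],
    [46,-2,1,0,0,0],
    [46,5,1,0,0,0],
    [46,10,1,0,0,0],
    [46,14,1,0,0,0],
    [46,18,1,0,0,0],
    [46,22,1,0,0,0],
    [46,26,1,0,0,0],
    [46,30,1,0,0,0],
  ],
)

```text
time: 3.05
ee_pos: [0.612, 0.1158, 0.2279]
orientation: [0.705, -0.051, 0.705, 0.051]
contact_force: [2.4, -2.0, 2.6]
width: 0.0
```

```bash
python3 -c "
from h import *
where()"
```

```text
t 3.05 dock tip mm [45.7 96.5] z 54.9 jaw yaw off -0.02 F [ 2.05 -2.28] [ 2.35 -1.96  2.64] w 0.0
```

apply_moves(
  series=[
    [0,5,0,0,0,0],
    [0,10,0,0,0,0],
    [0,15,0,0,0,0],
    [0,20,0,0,0,0],
    [0,24,0,0,0,0],
    [0,28,0,0,0,0],
    [0,30,0,0,0,0],
    [0,31,0,0,0,0],
    [0,31,0,0,0,0],
  ],
)

```text
time: 3.95
ee_pos: [0.6073, 0.1464, 0.2276]
orientation: [0.705, -0.051, 0.705, 0.051]
contact_force: [1.0, -1.5, 1.2]
width: 0.0001
```

```bash
cat >> h.py <<'E'
def knob():
    im=grab('top');P=cloud(im);D=w2d(P);Z=P[...,2]
    m=(Z>.068)&(Z<.09)&(abs(D[...,0]-.045)<.02)&(D[...,1]>.08)&(D[...,1]<.2)
    k=m&(im['pixels'].max(-1)<90);print('knob',k.sum(),(D[k].mean(0)*1000).round(1),(D[k].min(0)*1000).round(1),(D[k].max(0)*1000).round(1))
E
python3 -c "
from h import *
where();knob()"
```

```text
t 3.95 dock tip mm [ 45.2 127.6] z 54.6 jaw yaw off -0.01 F [ 0.8  -1.59] [ 1.02 -1.45  1.2 ] w 0.0001h.py:26: RuntimeWarning: Mean of empty slice.
  k=m&(im['pixels'].max(-1)<90);print('knob',k.sum(),(D[k].mean(0)*1000).round(1),(D[k].min(0)*1000).round(1),(D[k].max(0)*1000).round(1))
  ret = um.true_divide(
Traceback (most recent call last):
  File "h.py", line 26, in knob
    k=m&(im['pixels'].max(-1)<90);print('knob',k.sum(),(D[k].mean(0)*1000).round(1),(D[k].min(0)*1000).round(1),(D[k].max(0)*1000).round(1))
                                                                                     ~~~~~~~~^^^
ValueError: zero-size array to reduction operation minimum which has no identity
```

apply_moves(
  series=[
    [0,1,0,0,0,0],
    [0,2,0,0,0,0],
    [0,3,0,0,0,0],
    [0,4,0,0,0,0],
    [0,4,0,0,0,0],
  ],
)

```text
time: 4.5
ee_pos: [0.6066, 0.1503, 0.2275]
orientation: [0.705, -0.051, 0.705, 0.051]
contact_force: [0.1, -2.3, 0.1]
width: -0.0
```

```bash
python3 -c "
from h import *
where()
im=grab('scene');c=im['pixels'][170:320,190:370];cv2.imwrite('pics/s3.png',cv2.resize(c,None,fx=4,fy=4)[:,:,::-1])"
```

```text
t 4.5 dock tip mm [ 45.1 131.4] z 54.5 jaw yaw off -0.01 F [-0.21 -2.32] [ 0.13 -2.32  0.06] w -0.0
```

View pics/s3.png

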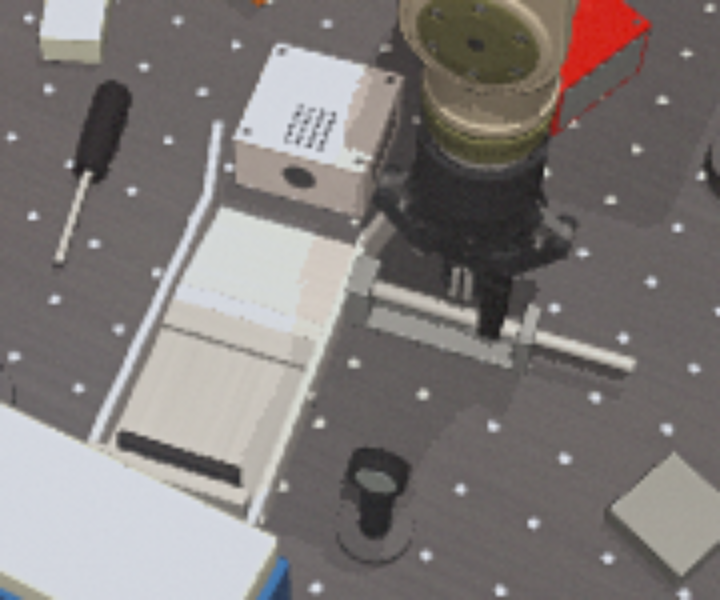

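The bolt is clear of the lane: its tip is no longer inside and the knob at (492,305) is next to the bracket (530,330). Backing off and raising to measure the knob.

apply_moves(
  series=[
    [0,-8,0,0,0,0],
    [-30,-14,0,0,0,0],
    [-75,-30,0,0,0,0],
    [-90,-80,-30,0,0,0],
    [-90,-125,-70,0,0,0],
    [-90,-130,-115,0,0,0],
    [-90,-133,-160,0,0,0],
    [-90,-133,-190,0,0,0],
    [-90,-133,-190,0,0,0],
    [-90,-133,-190,0,0,0],
  ],
  hand=50,
)

```text
time: 5.55
ee_pos: [0.4376, -0.009, 0.3182]
orientation: [0.706, -0.051, 0.705, 0.051]
contact_force: [1.0, 0.3, 0.5]
width: 0.0503
```

```bash
cat >> h.py <<'E'
def module():
    im=grab('top');P=cloud(im);D=w2d(P);Z=P[...,2]
    s=im['pixels'].astype(int);w=(s.min(-1)>120)&(s.max(-1)-s.min(-1)<60)
    m=(Z>.045)&(Z<.085)&w&(D[...,0]>-.14)&(D[...,0]<.225)&(abs(D[...,1])<.052)
    m=cv2.morphologyEx(m.astype(np.uint8),cv2.MORPH_OPEN,np.ones((3,3)));n,l,S,_=cv2.connectedComponentsWithStats(m);m=l==1+S[1:,4].argmax()
    q=D[m]*1000;r=cv2.minAreaRect(q.astype(np.float32));A=np.c_[q,np.ones(len(q))];c=np.linalg.lstsq(A,Z[m]*1000,rcond=None)[0]
    print('module',m.sum(),np.round(r[0],1),np.round(r[1],1),round(r[2],1),'front',np.percentile(q[:,0],99.5).round(1),'rear',np.percentile(q[:,0],.5).round(1),'z',np.median(Z[m]*1000).round(1),'pitch,roll',c[:2].round(3))
E
python3 -c "
from h import *
where();knob();module();go(-.135,-.003,.10)"
```

```text
t 5.55 dock tip mm [-144.8   -1.7] z 145.2 jaw yaw off -0.06 F [1.01 0.12] [0.99 0.27 0.52] w 0.0503
knob 45 [ 45.4 154.1] [ 38.4 146.7] [ 53.9 161.9]
module 714 [-60.6  -3.4] [79.6 94.2] 1.1 front -21.2 rear -99.4 z 53.7 pitch,roll [-0.007  0.003]
go mm [45.2 -1.1  8.5] deg [-0.    0.12  0.01]
```

Bolt measured at about 59 mm and staying there. Next I tilt the hand 15° so that the fingertips lead, which gives a low contact point even when the module pitches, and set down behind the module.

```bash
cat >> h.py <<'E'
def gop(x,y,tip,pitch=-15):
    s,p,M=st();yaw=YAW
    T=np.array([[0,-np.sin(yaw),np.cos(yaw)],[0,np.cos(yaw),np.sin(yaw)],[-1,0,0]])@R.from_euler('y',pitch,degrees=True).as_matrix()
    t=np.r_[O+x*U+y*N,tip]-.173*T[:,0]
    print('gop mm',(M.T@(t-p)*1000).round(1),'deg',np.degrees(R.from_matrix(M.T@T).as_rotvec()).round(2))
E
python3 -c "
from h import *
gop(-.145,-.003,.09);gop(-.145,-.003,.028)"
```

```text
gop mm [ 61.   -1.1 -46.3] deg [-0.000e+00 -1.488e+01  1.000e-02]
gop mm [123.   -1.1 -46.5] deg [-0.000e+00 -1.488e+01  1.000e-02]
```

apply_moves(
  series=[
    [20,-1,-46,0,-7.5,0],
    [40,-1,-46,0,-14.9,0],
    [61,-1,-46,0,-14.9,0],
    [80,-1,-46,0,-14.9,0],
    [100,-1,-46,0,-14.9,0],
    [115,-1,-46,0,-14.9,0],
    [123,-1,-46,0,-14.9,0],
    [123,-1,-46,0,-14.9,0],
  ],
)

```text
time: 6.45
ee_pos: [0.393, -0.0163, 0.1938]
orientation: [0.79, -0.044, 0.609, 0.058]
contact_force: [-0.9, -0.7, 0.2]
width: 0.05
```

```bash
python3 -c "
from h import *
where();gop(-.035,-.003,.028);module()"
```

```text
t 6.45 dock tip mm [-146.1   -2.3] z 26.5 jaw yaw off 0.02 F [-1.03 -0.57] [-0.94 -0.71  0.19] w 0.05
gop mm [ 26.9  -0.5 107.1] deg [ 0.   -0.21 -0.07]
module 1300 [-65.6  -3.8] [89.5 94.9] 1.1 front -21.1 rear -110.1 z 53.7 pitch,roll [-0.002  0.002]
```

apply_moves(
  series=[
    [2.6,0,9.7,0,0,0],
    [4.7,0,17.4,0,0,0],
    [5.2,0,19.3,0,0,0],
    [5.7,0,21.3,0,0,0],
    [6.2,0,23.2,0,0,0],
    [6.7,0,25.1,0,0,0],
    [7.3,0,27,0,0,0],
    [7.8,0,29,0,0,0],
    [8.3,0,31,0,0,0],
    [8.8,0,32.9,0,0,0],
  ],
)

```text
time: 7.5
ee_pos: [0.4259, -0.0114, 0.1943]
orientation: [0.79, -0.044, 0.608, 0.057]
contact_force: [-2.0, -0.1, -0.4]
width: 0.05
```

```bash
python3 -c "
from h import *
where();module()"
```

```text
t 7.5 dock tip mm [-112.7   -2.4] z 27.1 jaw yaw off -0.03 F [-1.96  0.19] [-1.96 -0.1  -0.44] w 0.05
module 1272 [-60.7  -4.2] [94.8 89.7] 89.9 front -16.6 rear -105.1 z 53.7 pitch,roll [0. 0.]
```

The module has squared itself against the fingers. I'll slant the push 4 mm to the left to centre it in the lane before the ramp.

apply_moves(
  series=[
    [0.8,0.5,2.9,0,0,0],
    [1.6,1,5.8,0,0,0],
    [2.3,1.5,8.7,0,0,0],
    [3.1,2,11.6,0,0,0],
    [3.9,2.5,14.5,0,0,0],
    [4.7,3,17.4,0,0,0],
    [5.5,3.5,20.3,0,0,0],
    [6.2,4,23.2,0,0,0],
    [7,4,26.1,0,0,0],
    [7.8,4,29,0,0,0],
  ],
)

```text
time: 8.55
ee_pos: [0.4556, -0.0031, 0.1945]
orientation: [0.791, -0.044, 0.608, 0.057]
contact_force: [-3.3, -1.2, 0.2]
width: 0.0498
```

```bash
python3 -c "
from h import *
where();module()"
```

```text
t 8.55 dock tip mm [-82.    1.5] z 27.3 jaw yaw off -0.01 F [-3.44 -0.73] [-3.3  -1.22  0.19] w 0.0498
module 1264 [-31.1  -0.4] [94.8 89.7] 89.9 front 13.0 rear -75.2 z 55.1 pitch,roll [0.027 0.004]
```

Centred (y −0.4), force 3.4 N, front starting up the ramp. Continuing straight.

apply_moves(
  series=[
    [0.8,0,2.9,0,0,0],
    [1.6,0,5.8,0,0,0],
    [2.3,0,8.7,0,0,0],
    [3.1,0,11.6,0,0,0],
    [3.9,0,14.5,0,0,0],
    [4.7,0,17.4,0,0,0],
    [5.5,0,20.3,0,0,0],
    [6.2,0,23.2,0,0,0],
    [7,0,26.1,0,0,0],
    [7.8,0,29,0,0,0],
  ],
)

```text
time: 9.6
ee_pos: [0.4854, 0.0011, 0.1944]
orientation: [0.791, -0.044, 0.608, 0.057]
contact_force: [-2.3, -0.9, -1.4]
width: 0.0502
```

```bash
python3 -c "
from h import *
where();module()"
```

```text
t 9.6 dock tip mm [-51.8   1.4] z 27.2 jaw yaw off -0.02 F [-2.44 -0.53] [-2.34 -0.88 -1.4 ] w 0.0502
module 1255 [-1.3 -0.4] [91.1 94.8] 0.1 front 41.7 rear -46.2 z 58.1 pitch,roll [0.107 0.001]
```

apply_moves(
  series=[
    [0.8,0,2.9,0,0,0],
    [1.6,0,5.8,0,0,0],
    [2.3,0,8.7,0,0,0],
    [3.1,0,11.6,0,0,0],
    [3.9,0,14.5,0,0,0],
    [4.7,0,17.4,0,0,0],
    [5.5,0,20.3,0,0,0],
    [6.2,0,23.2,0,0,0],
    [7,0,26.1,0,0,0],
    [7.8,0,29,0,0,0],
  ],
)

```text
time: 10.65
ee_pos: [0.5152, 0.0054, 0.1944]
orientation: [0.791, -0.044, 0.608, 0.057]
contact_force: [-1.5, -0.6, -2.5]
width: 0.0503
```

```bash
python3 -c "
from h import *
where();module()"
```

```text
t 10.65 dock tip mm [-21.8   1.3] z 27.2 jaw yaw off -0.02 F [-1.57 -0.4 ] [-1.5  -0.62 -2.54] w 0.0503
module 1256 [26.1 -0.4] [88.7 94.9] 0.6 front 69.8 rear -16.8 z 61.0 pitch,roll [ 0.187 -0.001]
```

apply_moves(
  series=[
    [0.5,0,3,0,0,0],
    [1,0,6,0,0,0],
    [1.5,0,9,0,0,0],
    [2,0,12,0,0,0],
    [2.5,0,15,0,0,0],
    [3,0,18,0,0,0],
    [3.5,0,21,0,0,0],
    [4,0,24,0,0,0],
    [4.5,0,27,0,0,0],
    [5,0,30,0,0,0],
  ],
)

```text
time: 11.7
ee_pos: [0.5452, 0.0098, 0.1974]
orientation: [0.791, -0.044, 0.608, 0.057]
contact_force: [-4.1, -0.4, 1.1]
width: 0.05
```

```bash
python3 -c "
from h import *
where();module()"
```

```text
t 11.7 dock tip mm [8.6 1.3] z 30.2 jaw yaw off -0.02 F [-4.11  0.2 ] [-4.1  -0.39  1.09] w 0.05
module 1209 [58.   0.3] [94.9 93.4] 89.2 front 99.3 rear 12.3 z 66.5 pitch,roll [ 0.198 -0.008]
```

apply_moves(
  series=[
    [0.7,0,2.5,0,0,0],
    [1.3,0,5,0,0,0],
    [2,0,7.5,0,0,0],
    [2.6,0,10,0,0,0],
    [3.3,0,12.5,0,0,0],
    [4,0,15,0,0,0],
    [4.7,0,17.5,0,0,0],
    [5.4,0,20,0,0,0],
    [6,0,22.5,0,0,0],
    [6.7,0,25,0,0,0],
  ],
)

```text
time: 12.75
ee_pos: [0.5709, 0.0135, 0.1974]
orientation: [0.791, -0.044, 0.608, 0.057]
contact_force: [-2.4, -1.5, 1.4]
width: 0.0498
```

```bash
python3 -c "
from h import *
where();module()"
```

```text
t 12.75 dock tip mm [34.6  1.2] z 30.2 jaw yaw off -0.02 F [-2.63 -1.09] [-2.45 -1.45  1.37] w 0.0498
module 1232 [87.1 -0.1] [89.6 95.4] 0.2 front 130.1 rear 43.2 z 69.6 pitch,roll [-0.003 -0.   ]
```

apply_moves(
  series=[
    [0.7,0,2.5,0,0,0],
    [1.3,0,5,0,0,0],
    [2,0,7.5,0,0,0],
    [2.6,0,10,0,0,0],
    [3.3,0,12.5,0,0,0],
    [4,0,15,0,0,0],
    [4.7,0,17.5,0,0,0],
    [5.4,0,20,0,0,0],
    [6,0,22.5,0,0,0],
    [6.7,0,25,0,0,0],
  ],
)

```text
time: 13.8
ee_pos: [0.5964, 0.0172, 0.1973]
orientation: [0.791, -0.044, 0.608, 0.057]
contact_force: [-1.4, -0.9, 2.8]
width: 0.05
```

```bash
python3 -c "
from h import *
where();module()"
```

```text
t 13.8 dock tip mm [60.3  1.2] z 30.1 jaw yaw off -0.02 F [-1.51 -0.66] [-1.4  -0.87  2.84] w 0.05
module 1188 [114.8   0.2] [89.7 95.1] 0.4 front 158.2 rear 71.0 z 69.4 pitch,roll [-0.076 -0.002]
```

apply_moves(
  series=[
    [0.7,0,2.5,0,0,0],
    [1.3,0,5,0,0,0],
    [2,0,7.5,0,0,0],
    [2.6,0,10,0,0,0],
    [3.3,0,12.5,0,0,0],
    [4,0,15,0,0,0],
    [4.7,0,17.5,0,0,0],
    [5.4,0,20,0,0,0],
    [6,0,22.5,0,0,0],
    [6.7,0,25,0,0,0],
  ],
)

```text
time: 14.85
ee_pos: [0.6219, 0.0209, 0.1971]
orientation: [0.791, -0.044, 0.608, 0.057]
contact_force: [-2.2, -0.7, -1.0]
width: 0.0498
```

```bash
python3 -c "
from h import *
where();module()"
```

```text
t 14.85 dock tip mm [86.1  1.2] z 29.9 jaw yaw off -0.02 F [-2.26 -0.41] [-2.17 -0.73 -1.  ] w 0.0498
module 1051 [1.42e+02 1.00e-01] [95.1 86. ] 89.8 front 184.2 rear 103.2 z 67.0 pitch,roll [-0.091 -0.002]
```

apply_moves(
  series=[
    [0.4,0,1.5,0,0,0],
    [0.8,0,3,0,0,0],
    [1.2,0,4.5,0,0,0],
    [1.6,0,6,0,0,0],
    [2,0,7.5,0,0,0],
    [2.4,0,9,0,0,0],
    [2.8,0,10.5,0,0,0],
    [3.1,0,11.5,0,0,0],
    [3.4,0,12.5,0,0,0],
    [3.4,0,12.5,0,0,0],
  ],
)

```text
time: 15.9
ee_pos: [0.6347, 0.0228, 0.1971]
orientation: [0.791, -0.044, 0.608, 0.057]
contact_force: [-1.2, 0.2, -0.8]
width: 0.0501
```

```bash
python3 -c "
from h import *
where();module()"
```

```text
t 15.9 dock tip mm [99.1  1.3] z 30.0 jaw yaw off -0.02 F [-1.12  0.35] [-1.16  0.19 -0.75] w 0.0501
module 1025 [ 1.582e+02 -1.000e-01] [95.4 81.1] 89.5 front 196.9 rear 118.5 z 66.3 pitch,roll [-0.076 -0.002]
```

apply_moves(
  series=[
    [0.15,0,0.5,0,0,0],
    [0.3,0,1,0,0,0],
    [0.4,0,1.5,0,0,0],
    [0.5,0,2,0,0,0],
    [0.65,0,2.5,0,0,0],
    [0.8,0,3,0,0,0],
    [0.8,0,3,0,0,0],
  ],
)

```text
time: 16.65
ee_pos: [0.6377, 0.0233, 0.1971]
orientation: [0.791, -0.044, 0.608, 0.057]
contact_force: [-2.4, -0.5, -1.6]
width: 0.0503
```

```bash
python3 -c "
from h import *
where();module()"
```

```text
t 16.65 dock tip mm [102.1   1.3] z 29.9 jaw yaw off -0.02 F [-2.47 -0.1 ] [-2.43 -0.46 -1.57] w 0.0503
module 994 [1.603e+02 1.000e-01] [95.2 82. ] 89.7 front 200.0 rear 121.3 z 66.2 pitch,roll [-0.076 -0.003]
```

apply_moves(
  series=[
    [0.15,0,0.5,0,0,0],
    [0.3,0,1,0,0,0],
    [0.4,0,1.5,0,0,0],
    [0.5,0,2,0,0,0],
    [0.5,0,2,0,0,0],
  ],
)

```text
time: 17.2
ee_pos: [0.6398, 0.0236, 0.1971]
orientation: [0.791, -0.044, 0.608, 0.057]
contact_force: [-1.6, 0.2, -0.5]
width: 0.0499
```

```bash
python3 -c "
from h import *
where();module()"
```

```text
t 17.2 dock tip mm [104.2   1.3] z 30.0 jaw yaw off -0.02 F [-1.51  0.39] [-1.55  0.16 -0.51] w 0.0499
module 1011 [164.6   0. ] [96.3 83.3] 87.9 front 201.9 rear 124.1 z 65.9 pitch,roll [-0.075 -0.002]
```

apply_moves(
  series=[
    [0.1,0,0.4,0,0,0],
    [0.2,0,0.8,0,0,0],
    [0.3,0,1.2,0,0,0],
    [0.4,0,1.5,0,0,0],
    [0.4,0,1.5,0,0,0],
  ],
)

```text
time: 17.75
ee_pos: [0.6412, 0.0238, 0.1972]
orientation: [0.791, -0.044, 0.608, 0.057]
contact_force: [-1.5, 0.3, -0.5]
width: 0.05
```

```bash
python3 -c "
from h import *
where();module()"
```

```text
t 17.75 dock tip mm [105.7   1.2] z 30.0 jaw yaw off -0.02 F [-1.48  0.49] [-1.53  0.27 -0.54] w 0.05
module 986 [163.7   0.3] [94.9 78.3] 89.3 front 201.8 rear 126.4 z 63.6 pitch,roll [-0.01  -0.004]
```

Dropped: pitch ≈ −0.01, top at 63.6 (the depth reads about 1.3 low everywhere, so underside ≈ 10). Retreating straight back, then up.

apply_moves(
  series=[
    [-1.3,0,-5,0,0,0],
    [-4,0,-15,0,0,0],
    [-8,0,-30,0,0,0],
    [-14,0,-55,0,0,0],
    [-50,0,-70,0,0,0],
    [-90,0,-90,0,0,0],
    [-120,0,-130,0,0,0],
    [-130,0,-170,0,0,0],
    [-130,0,-170,0,0,0],
    [-130,0,-170,0,0,0],
  ],
)

```text
time: 18.8
ee_pos: [0.4446, -0.0048, 0.2796]
orientation: [0.791, -0.044, 0.607, 0.057]
contact_force: [0.2, 0.4, -0.2]
width: 0.0499
```

```bash
python3 -c "
from h import *
where();module();knob()
im=load('top');c=im['pixels'][95:265,150:390];cv2.imwrite('pics/f.png',cv2.resize(c,None,fx=3,fy=3)[:,:,::-1])"
```

```text
t 18.8 dock tip mm [-92.8   1.3] z 112.5 jaw yaw off -0.06 F [0.27 0.38] [ 0.22  0.42 -0.21] w 0.0499
module 1237 [1.571e+02 1.000e-01] [89.9 94.8] 0.2 front 200.6 rear 112.7 z 63.4 pitch,roll [-0.003 -0.003]
knob 46 [ 45.1 153.9] [ 37.6 146.6] [ 53.7 162.1]
```

View pics/f.png

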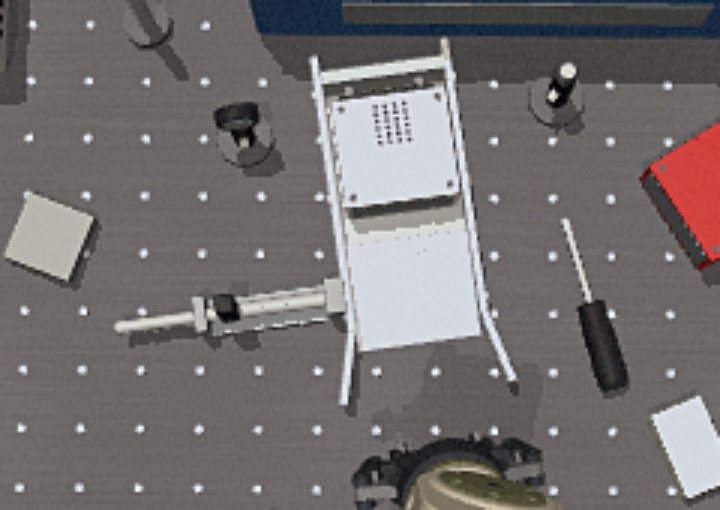

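The picture shows the module lying square in the bed behind the lip (crop 395,150), the knob drawn back at (227,307), the hand clear, and the nearby bystanders where they were. Handing in.

```bash
python3 -c "
from h import *
print(ctrl.sign_off());where()"
```

```text
the job is handed in; nothing more can be done
None
the job is handed in; nothing more can be done
```

The job is done and handed in at about 19 s of the 70 s. I drew the bolt by pushing its knob outward with the closed fingers. I then pushed the module up the ramp and over the lip, with the fingers half open and tilted, until it dropped into the bed.

**Last checks:**
- **Module:** it lies level, with pitch and roll about 0.003 rad. Its centre is at dock x ≈ 157 mm. The underside is at about 10 mm, after allowing for the camera depth reading about 1 mm low.
- **Bolt:** drawn about 59 mm, both right after the pull and at the end.
- **Push force:** about 4 N at most in the readings between moves. I did not record the force within a move.
- **Other things on the table:** those near the dock look unmoved in the final picture. I did not measure them, and the sensor puck is outside that crop.

No check failed. While the module was being pushed, its rear edge was hidden by the hand. I therefore judged the drop from the change in tilt and height, and confirmed it after backing off.

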